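Pack out the mould clamp and hold it shut

ROBOT

A 6-joint arm with a two-finger parallel gripper is mounted at the origin on the work surface. World frame = base frame: x ahead of the robot, y to its left, z up, the work surface at z = 0. Lengths are in mm, angles in rad, forces in N, time in s.
With the tool pointing down it reaches from about 275 to 875 mm from the base axis. Payload 12.5 kg.
Tool frame: the origin (TCP) lies between the finger pads; the fingertips stand 22 mm ahead of it and the grasp point (between the pads) lies 3 mm ahead of it; z points along the fingers, y is the line along which they close (so a half turn about z gives the same grasp; the last joint's range is limited). The gripper opens to 85 mm and grips with 20 to 120 N. Pads are 22 mm wide; open, the fingers measure 114 mm over their backs; the gripper's body (76 mm by 85 mm) begins 54 mm behind the grasp point. The pads swing forward as they close: fully open they stand 13 mm farther back than shut.
Start: joints at [-1.23, 0.351, 1.652, -0, 1.139, -0.085], TCP at [227.194, -500.867, 253.29] pointing down, gripper open.
Joint ranges: [-2.75, 2.75], [-0.79, 2.1], [0.01, 2.65], [-1.57, 4.71], [0.07, 3.14], [-2.87, 2.87]. Speed limits (rad/s): [2.22, 2.22, 2.79, 3.14, 3.14, 3.14].

INTERFACE

Orientations are given as a unit quaternion [x, y, z, w].
In Python, from station import env gives the robot as it stands.
- The arm moves only by the tool arm_command, never from a script. Its argument "motion" is a list of rows, each a list of 7 numbers: the shift along the tool's x, y, z in m, then the turn, a rotation vector about the tool's x, y, z in rad, then the finger opening in m, from 0 to 0.0854. In form: [[dx, dy, dz, ax, ay, az, jaw], ...]. A call has 1 to 20 rows; each row shifts and turns the commanded pose from where the row before left it, along the tool's axes as they then stand; what a row does not reach is not made up. A row lasts 1/8 s, in which the tool goes at most 62.5 mm and 10.7 degrees, less where a joint would pass 70% of its speed; a pose out of reach is approached as far as the arm can. A call is refused whole if a number of a shift passes 0.0625 or a number of a turn 0.188, either way. A call with a gripper value outside its range is refused whole. The fingers move at their own pace and stop on an object; "newtons" is the grip in N (left out, the last holds). Time passes only in rows, so rows that do not move let the fingers close. It gives the time, the measured TCP pose, the force, the opening and the grip force at its end, in the units of the state.
- env.get_obs(): the state, without advancing time (a new reading comes with each control period).
- env.capture(name): name is "scene" or "top" or "wrist"; returns the picture (420x560x3 uint8, red, green, blue); there is no depth.
- env.get_calibration(name): a dict with "fx", "fy", "cx", "cy" (pixels), "dist_coeffs" ([k1, k2, p1, p2, k3] as OpenCV has them; the pictures are not rectified), "world_to_cam" (4x4, takes a point from world to camera coordinates). Camera axes: x right, y up, looking along -z (the intrinsics and any distortion apply to the point x, -y, -z); pixel columns grow to the right and rows downward; lengths in mm; the calibration is good to about 2 mm. A picture is of the moment at which its call begins: read the wrist's pose just before it. get_calibration takes no time and is no camera call; for the wrist camera it gives the pose at the moment of the call.
- env.job_done(): hands the job in; it is judged then, once.
Trained networks look in the newest picture that a camera, given by its name, has taken for a name from the list of things; names that differ only in an ending like _2 or _b are one class to them, and where a whole thing is asked for, a point or a joint stands for the part that bears it (a point fixed in the world has none). Each returns a list of dicts, best first, with "confidence" (0 to 1); they miss things now and then, are a little off and sometimes report something else, mostly with a low value. They report only what shows in the picture. A call takes as long as a camera call. They do not tell look-alikes from the thing itself.
- env.recognise(thing, camera): "extent" ([left, top, right, bottom] in pixels, round what is visible of it).
- env.outline_of(thing, camera): "pixels" (420x560 bool, what is visible of it) and "extent" ([left, top, right, bottom] in pixels, round what is visible of it).
The state is a dict: "time": time; "joints": joint angles; "joint_velocities": joint speeds; "joint_torque": joint torques, N m; "tcp_pos": TCP position; "tool_rot": TCP orientation; "force": force on the tool from outside, world axes, zero at the start; "moment": the same for the moment, N m; "width": opening from 0.0 (shut) to 1.0 (fully open); "finger_force": force on a finger pad.
Only numpy, scipy, OpenCV 4.12 (cv2) and the standard library are available. Lean on these libraries where they do the work, as an engineer would, in place of code of your own. Each camera call takes 0.05 s, during which the arm holds its last target. There are 200 camera calls.

TASK

Turn the clamp's power isolator off, and only then stand golden packing plates from the rack upright on the clamp bed, side by side in the gap between the mould and the sliding jaw, as many as it takes until the jaw, pushed towards the mould, closes firmly on the stack. Finish while still holding the jaw pressed against the upright stack: do not let go. Leave the plates you do not need in the rack, and do not disturb the pot, the jar or the paddle.

Things in the scene. Friction and masses are not known exactly. Their poses are not given: they have to be found in the camera images.
- clamp: grey mould clamp fixed to the bench: flat bed 80 (own x) x 260 (own y) x 12 thick, origin at the centre of its underside. In a row along own y on the bed top (z = 12) stand: blue rear block at y = -122 to -100, sliding jaw, open gap, graphite mould. Two low side rails (8 high, inner faces at x = +-30, y = -50 to 45) flank the gap
- jaw: aluminium sliding jaw, 50 (x) x 36 (y) x 36 high, along its middle a red fin 16 wide (x), 36 long, up to 77 above the underside, to grip or push. Origin: centre of the underside, axes as the clamp's; block and fin face the gap at own y = +18. Slides along clamp +y only, 28 mm from rear rest (origin at clamp y = -63, z = 12) to a hard stop; a weak spring (1.5 to 3.2 N) draws it back
- mould: dark graphite mould bolted on the bed (fixed, each time elsewhere along it), 56 (x) x 60 (y) x 36 high, with a rib 16 wide x 20 long up to 77 at its gap side. Origin: centre of the underside, axes as the clamp's; block and rib face the jaw at own y = -30. The gap to the jaw at rest is 48 to 84 mm: two or three plates, so that the jaw's 28 mm stroke takes up what they leave open
- rack: wooden rack fixed on the bench, 70 (own x) x 167 (own y) x 28 high, origin at the centre of its underside; four slots 23 wide and 20 deep lie across it at own y = -57, -19, 19, 57, slot floors at z = 8
- isolator (a joint): rotary power isolator of the clamp's heater, on a grey box (110 x 110 x 55 high) with a yellow cover. 0 = off (red bar handle in line with the two red marks), 1.4 rad = on (in line with the green marks, as at the start); to switch off turn it 1.4 rad counter-clockwise seen from above. Hard stops at both positions; friction of about 0.06 N m keeps it where it is left
- isolator_grip (a point): point on the isolator's axis at the height to grip its red bar handle, 83 above the bench (bar 64 long x 14 wide, from 63 to 93 above the bench). Axes turn with the handle: the bar lies along own y, grip it along own x. z up
- plate0: one of four equal gold-anodised aluminium packing plates, 170 g, T-shaped seen broadside: foot 50 wide (own x) x 20 thick (own y) x 40 high, on it a central tab 30 wide x 20 thick up to 76 above the underside. Origin: centre of the underside, z up. Stands upright in a slot of the rack at the start; grip the tab across its 30 mm width (along own x) and lift straight up
- plate1: one of four equal gold-anodised aluminium packing plates, 170 g, T-shaped seen broadside: foot 50 wide (own x) x 20 thick (own y) x 40 high, on it a central tab 30 wide x 20 thick up to 76 above the underside. Origin: centre of the underside, z up. Stands upright in a slot of the rack at the start; grip the tab across its 30 mm width (along own x) and lift straight up
- plate2: one of four equal gold-anodised aluminium packing plates, 170 g, T-shaped seen broadside: foot 50 wide (own x) x 20 thick (own y) x 40 high, on it a central tab 30 wide x 20 thick up to 76 above the underside. Origin: centre of the underside, z up. Stands upright in a slot of the rack at the start; grip the tab across its 30 mm width (along own x) and lift straight up
- plate3: one of four equal gold-anodised aluminium packing plates, 170 g, T-shaped seen broadside: foot 50 wide (own x) x 20 thick (own y) x 40 high, on it a central tab 30 wide x 20 thick up to 76 above the underside. Origin: centre of the underside, z up. Stands upright in a slot of the rack at the start; grip the tab across its 30 mm width (along own x) and lift straight up
- pot: terracotta pot, 96 wide and 75 high, with glass tubes standing in it up to 150; bystander, origin at the centre of its underside
- jar: small open glass jar, 60 wide and 45 high; bystander, origin at the centre of its underside
- paddle: graphite paddle with a wooden handle lying on the bench, 190 long along own x, 45 wide, 14 high, black blade towards +x; bystander, origin under its middle
Not all that is in view belongs to the job. Leave any green look-alike of the plate3 alone.

How it is judged (in metres and radians):
On the way, in this order (a step that is already met when the one before it is completed fails the run):
1. the isolator is turned off, before any plate stands in the gap (value of joint isolator below 0.15 rad), for 0.2 s.
2. with the isolator off, a plate stands in the gap on the clamp bed (value of joint isolator below 0.15 rad and ((y of plate0 in the frame of clamp between -0.037 and 0.034 m and x of plate0 in the frame of clamp between -0.012 and 0.012 m and z of plate0 in the frame of clamp between 0.009 and 0.016 m and angle between plate0's own z axis and vertical below 0.1 rad and angle between the y axis of plate0 and the y axis of clamp, either way round below 0.12 rad) or (y of plate1 in the frame of clamp between -0.037 and 0.034 m and x of plate1 in the frame of clamp between -0.012 and 0.012 m and z of plate1 in the frame of clamp between 0.009 and 0.016 m and angle between plate1's own z axis and vertical below 0.1 rad and angle between the y axis of plate1 and the y axis of clamp, either way round below 0.12 rad) or (y of plate2 in the frame of clamp between -0.037 and 0.034 m and x of plate2 in the frame of clamp between -0.012 and 0.012 m and z of plate2 in the frame of clamp between 0.009 and 0.016 m and angle between plate2's own z axis and vertical below 0.1 rad and angle between the y axis of plate2 and the y axis of clamp, either way round below 0.12 rad) or (y of plate3 in the frame of clamp between -0.037 and 0.034 m and x of plate3 in the frame of clamp between -0.012 and 0.012 m and z of plate3 in the frame of clamp between 0.009 and 0.016 m and angle between plate3's own z axis and vertical below 0.1 rad and angle between the y axis of plate3 and the y axis of clamp, either way round below 0.12 rad))), for 0.2 s.
At the end, for the whole second after the job is handed in: Isolator off (within 0.15 rad); fingers on the jaw (over 2 N), jaw, plates and mould pressed together (over 3 N at either end of the stack); each plate stands in the gap (within 0.1 rad of upright, 0.12 rad of square, 12 mm of the midline) or still in the rack (value of joint isolator below 0.15 rad and contact force between the fingers and jaw above 2 N and (contact force between mould and plate0 above 3 N or contact force between mould and plate1 above 3 N or contact force between mould and plate2 above 3 N or contact force between mould and plate3 above 3 N) and ((contact force between jaw and plate0 above 3 N and (y of plate0 in the frame of clamp between -0.037 and 0.034 m and x of plate0 in the frame of clamp between -0.012 and 0.012 m and z of plate0 in the frame of clamp between 0.009 and 0.016 m and angle between plate0's own z axis and vertical below 0.1 rad and angle between the y axis of plate0 and the y axis of clamp, either way round below 0.12 rad)) or (contact force between jaw and plate1 above 3 N and (y of plate1 in the frame of clamp between -0.037 and 0.034 m and x of plate1 in the frame of clamp between -0.012 and 0.012 m and z of plate1 in the frame of clamp between 0.009 and 0.016 m and angle between plate1's own z axis and vertical below 0.1 rad and angle between the y axis of plate1 and the y axis of clamp, either way round below 0.12 rad)) or (contact force between jaw and plate2 above 3 N and (y of plate2 in the frame of clamp between -0.037 and 0.034 m and x of plate2 in the frame of clamp between -0.012 and 0.012 m and z of plate2 in the frame of clamp between 0.009 and 0.016 m and angle between plate2's own z axis and vertical below 0.1 rad and angle between the y axis of plate2 and the y axis of clamp, either way round below 0.12 rad)) or (contact force between jaw and plate3 above 3 N and (y of plate3 in the frame of clamp between -0.037 and 0.034 m and x of plate3 in the frame of clamp between -0.012 and 0.012 m and z of plate3 in the frame of clamp between 0.009 and 0.016 m and angle between plate3's own z axis and vertical below 0.1 rad and angle between the y axis of plate3 and the y axis of clamp, either way round below 0.12 rad))) and ((y of plate0 in the frame of clamp between -0.037 and 0.034 m and x of plate0 in the frame of clamp between -0.012 and 0.012 m and z of plate0 in the frame of clamp between 0.009 and 0.016 m and angle between plate0's own z axis and vertical below 0.1 rad and angle between the y axis of plate0 and the y axis of clamp, either way round below 0.12 rad) or (x of plate0 in the frame of rack between -0.03 and 0.03 m and y of plate0 in the frame of rack between -0.065 and 0.065 m and z of plate0 in the frame of rack between 0.004 and 0.014 m and angle between plate0's own z axis and vertical below 0.3 rad)) and ((y of plate1 in the frame of clamp between -0.037 and 0.034 m and x of plate1 in the frame of clamp between -0.012 and 0.012 m and z of plate1 in the frame of clamp between 0.009 and 0.016 m and angle between plate1's own z axis and vertical below 0.1 rad and angle between the y axis of plate1 and the y axis of clamp, either way round below 0.12 rad) or (x of plate1 in the frame of rack between -0.03 and 0.03 m and y of plate1 in the frame of rack between -0.065 and 0.065 m and z of plate1 in the frame of rack between 0.004 and 0.014 m and angle between plate1's own z axis and vertical below 0.3 rad)) and ((y of plate2 in the frame of clamp between -0.037 and 0.034 m and x of plate2 in the frame of clamp between -0.012 and 0.012 m and z of plate2 in the frame of clamp between 0.009 and 0.016 m and angle between plate2's own z axis and vertical below 0.1 rad and angle between the y axis of plate2 and the y axis of clamp, either way round below 0.12 rad) or (x of plate2 in the frame of rack between -0.03 and 0.03 m and y of plate2 in the frame of rack between -0.065 and 0.065 m and z of plate2 in the frame of rack between 0.004 and 0.014 m and angle between plate2's own z axis and vertical below 0.3 rad)) and ((y of plate3 in the frame of clamp between -0.037 and 0.034 m and x of plate3 in the frame of clamp between -0.012 and 0.012 m and z of plate3 in the frame of clamp between 0.009 and 0.016 m and angle between plate3's own z axis and vertical below 0.1 rad and angle between the y axis of plate3 and the y axis of clamp, either way round below 0.12 rad) or (x of plate3 in the frame of rack between -0.03 and 0.03 m and y of plate3 in the frame of rack between -0.065 and 0.065 m and z of plate3 in the frame of rack between 0.004 and 0.014 m and angle between plate3's own z axis and vertical below 0.3 rad))); the arm keeps its last pose, push and grip.
It fails at once if the flower pot is disturbed (moved over 25 mm or tipped) (distance of pot from where it was at the start of the episode above 0.025 m or angle between pot's own z axis and vertical above 0.5 rad).
It fails at once if the glass jar is disturbed (moved over 25 mm or tipped) (distance of jar from where it was at the start of the episode above 0.025 m or angle between jar's own z axis and vertical above 0.5 rad).
It fails at once if the graphite paddle is disturbed (moved over 25 mm or tipped) (distance of paddle from where it was at the start of the episode above 0.025 m or angle between paddle's own z axis and vertical above 0.5 rad).
It also fails if it takes over 72 s, if anything falls off the work surface, if the arm or the gripper's body presses on something with over 40 N, if the wrist force passes 120 N, or if a joint passes its speed limit or range.

## Working session

There is one attempt and no reset: what is moved stays moved. The work goes in short steps, Python scripts to look and compute and a tool call to move; the robot and the scene stay as the last step left them, time stands still between calls to the robot, and variables do not carry over. Pictures are saved under pics/ and viewed, at most 14 in all, crops included, and the job is handed in when it is done.

Besides the shell and the picture viewer there is one more tool, called after "Emit:" as name([rows], argument=value, ...), one row to a line, values as JSON. arm_command: Moves the arm, as the interface text tells. Its arguments: {"type":"object","properties":{"motion":{"type":"array","items":{"type":"array","items":{"type":"number"}}},"newtons":{"type":"number"}},"required":["motion"]}

```bash
ls; mkdir -p pics; python3 - <<'E'
from station import env
import cv2
for n in ("scene","top"):
    cv2.imwrite(f"pics/{n}0.png",env.capture(n)[:,:,::-1])
    c=env.get_calibration(n);print(n,c)
o=env.get_obs();print(o)
for t in ["clamp","jaw","mould","rack","isolator","isolator_grip","plate0","pot","jar","paddle"]:
    print(t,[(round(d["confidence"],2),[round(float(x)) for x in d["extent"]]) for d in env.recognise(t,"top")])
E
```

```text
pics
scene {'fx': 508.08481532671107, 'fy': 508.08481532671107, 'cx': 277.21850319043085, 'cy': 213.7585730829799, 'dist_coeffs': array([0.06572805, 0.        , 0.        , 0.        , 0.        ]), 'world_to_cam': array([[ 6.15025544e-01,  7.88262575e-01,  1.96390694e-02,
        -4.22745350e+02],
       [-5.61280928e-01,  4.20162855e-01,  7.13040599e-01,
         2.74396354e+02],
       [ 5.53811611e-01, -4.49561217e-01,  7.00847638e-01,
        -1.63690611e+03],
       [ 0.00000000e+00,  0.00000000e+00,  0.00000000e+00,
         1.00000000e+00]])}
top {'fx': 407.3157021227844, 'fy': 407.3157021227844, 'cx': 287.5945437098518, 'cy': 204.6343001901186, 'dist_coeffs': array([-0.07912183,  0.        ,  0.        ,  0.        ,  0.        ]), 'world_to_cam': array([[-2.03440061e-02, -9.99664706e-01,  1.60186583e-02,
         3.78898631e+01],
       [ 9.92289731e-01, -1.82295028e-02,  1.22591903e-01,
        -6.51262597e+02],
       [-1.22258786e-01,  1.83891606e-02,  9.92327883e-01,
        -1.11532589e+03],
       [ 0.00000000e+00,  0.00000000e+00,  0.00000000e+00,
         1.00000000
[... 600 characters left out ...]
662842]), 'moment': array([ 0.0445452 ,  0.02879331, -0.01292381]), 'finger_force': 0.0, 'width': 1.0023973276670186}
clamp [(0.76, [248, 224, 342, 260])]
jaw [(0.7, [310, 230, 325, 248])]
mould [(0.77, [267, 232, 286, 255]), (0.27, [205, 167, 233, 187])]
rack [(0.75, [156, 229, 218, 268])]
isolator [(0.76, [386, 242, 410, 267])]
isolator_grip [(0.85, [387, 243, 409, 266])]
plate0 [(0.75, [169, 236, 188, 254]), (0.73, [142, 196, 159, 211]), (0.69, [123, 229, 145, 242]), (0.65, [196, 242, 207, 262]), (0.6, [160, 229, 172, 248]), (0.59, [185, 238, 196, 254])]
pot [(0.58, [197, 242, 208, 263]), (0.23, [310, 230, 326, 250])]
jar [(0.9, [207, 166, 234, 188])]
paddle [(0.94, [354, 128, 376, 193])]
```

```bash
python3 - <<'E'
import cv2
a=cv2.imread("pics/top0.png")[90:330,80:460]
cv2.imwrite("pics/top0c.png",cv2.resize(a,(798,504),interpolation=cv2.INTER_CUBIC))
E
```

```text
(no output)
```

View pics/top0c.png

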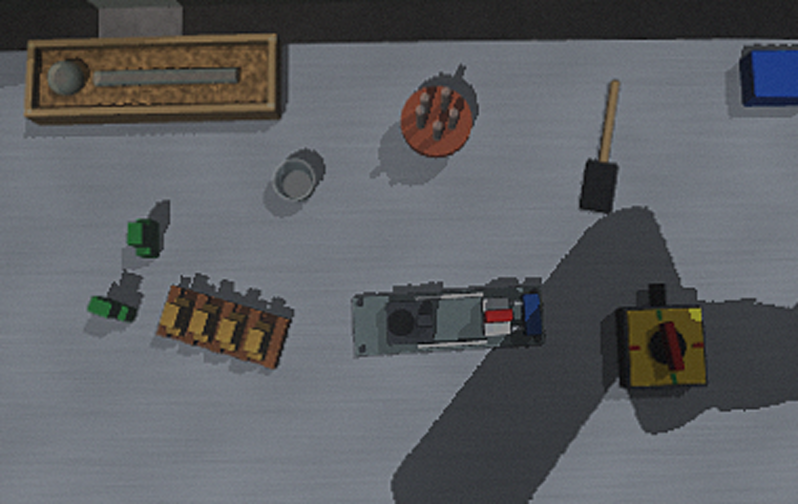

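View pics/scene0.png

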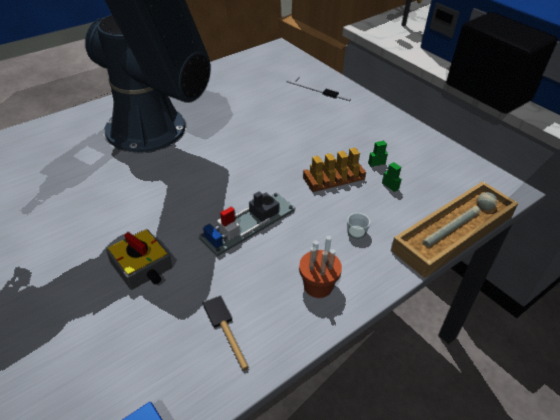

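The top crop shows the isolator at (665,345), the clamp at (448,320) with its mould to the left and the jaw's red fin at (498,315), and the rack with four gold plates at (227,325). The green look-alikes at (145,238) and (112,308) are to be left alone. The scene view agrees with this.

```bash
cat > h.py <<'E'
import numpy as np, cv2
from scipy.spatial.transform import Rotation as R
from station import env
F=np.diag([1.,-1,-1])
def K(c): return np.array([[c["fx"],0,c["cx"]],[0,c["fy"],c["cy"]],[0,0,1]])
def p2w(c,uv,z):
    "pixels -> world at height z"
    n=cv2.undistortPoints(np.array(uv,float).reshape(-1,1,2),K(c),c["dist_coeffs"])[:,0]
    M=c["world_to_cam"];d=(np.c_[n,np.ones(len(n))]@F)@M[:3,:3]
    o=-M[:3,:3].T@M[:3,3]
    return o+d*((z-o[2])/d[:,2])[:,None]
def w2p(c,P):
    M=c["world_to_cam"];q=(np.atleast_2d(P)@M[:3,:3].T+M[:3,3])@F
    return cv2.projectPoints(q,np.zeros(3),np.zeros(3),K(c),c["dist_coeffs"])[0][:,0]
def frame(x,y,deg):
    a=np.radians(deg);T=np.eye(4);T[:2,:2]=[[np.cos(a),-np.sin(a)],[np.sin(a),np.cos(a)]];T[:2,3]=x,y;return T
def delta(xyz,yaw):
    "tool-axis shift (m) and tool-z turn to reach world xyz with tool y axis at world angle yaw(deg, mod 180), pointing down"
    o=env.get_obs();r=R.from_quat(o["tool_rot"]);m=r.as_matrix()
    cur=np.degrees(np.arctan2(m[1,1],m[0,1]));d=(yaw-cur+90)%180-90
    return np.round(m.T@(np.array(xyz)-o["tcp_pos"])/1000,4),round(float(-np.radians(d)),3),round(float(cur),1),np.round(o["joints"][5],2)
E
python3 - <<'E'
from h import *
c=env.get_calibration("top")
S=lambda x,y:(80+x/2.1,90+y/2.1)
print("isol",p2w(c,[S(666,346)],93)); print("bar",p2w(c,[S(668,322),S(680,368)],93))
print("box top corners",p2w(c,[S(628,310),S(705,308),S(707,385)],55))
print("clamp corners",p2w(c,[S(352,296),S(355,356),S(542,345)],6))
print("mould rib",p2w(c,[S(425,315)],77),"fin",p2w(c,[S(498,316)],77),"blue",p2w(c,[S(533,313)],40))
print("rack",p2w(c,[S(176,287),S(293,310),S(276,368),S(158,337)],28))
print("tabs",p2w(c,[S(174,317),S(200,323),S(229,332),S(258,340)],76))
print("pot jar paddle",p2w(c,[S(437,125),S(296,180),S(600,190)],20))
print(delta([500,-220,330],90))
E
```

```text
isol [[ 503.86139982 -266.06383193   93.        ]]
bar [[ 534.48515989 -270.17858342   93.        ]
 [ 475.37308273 -282.94986781   93.        ]]
box top corners [[ 552.49513141 -227.98067396   55.        ]
 [ 552.74470579 -332.46426741   55.        ]
 [ 450.76653124 -329.77055314   55.        ]]
clamp corners [[ 581.40916045  141.93014757    6.        ]
 [ 499.18458841  138.63712849    6.        ]
 [ 508.86919691 -118.28448865    6.        ]]
mould rib [[550.79360709  42.09073829  77.        ]] fin [[547.59337591 -52.41117686  77.        ]] blue [[ 551.84679581 -102.85079944   40.        ]]
rack [[596.47341905 379.584439    28.        ]
 [562.61047532 220.06530366  28.        ]
 [485.25027734 243.14867543  28.        ]
 [529.17589692 403.29767634  28.        ]]
tabs [[553.95464544 367.87563054  76.        ]
 [545.66439193 333.77470891  76.        ]
 [533.45529991 295.91166712  76.        ]
 [522.55346238 258.24792839  76.        ]]
pot jar paddle [[ 817.40665518   20.11650488   20.        ]
 [ 742.65115812  217.10196897   20.        ]
 [ 721.288983   -205.00538433   20.        ]]
(array([ 0.3645, -0.1431, -0.0767]), 0.426, -65.6, np.float64(-0.08))
```

```bash
python3 -c "
from h import *
print(delta([480,-277,290],-78))"
```

```text
(array([ 0.3227, -0.0995, -0.0367]), 0.216, -65.6, np.float64(-0.08))
```

Emit:
arm_command([
  [0.054, -0.0166, -0.006, 0, 0, 0, 0.085],
  [0.054, -0.0166, -0.006, 0, 0, 0, 0.085],
  [0.054, -0.0166, -0.006, 0, 0, 0, 0.085],
  [0.054, -0.0166, -0.006, 0, 0, 0, 0.085],
  [0.054, -0.0166, -0.006, 0, 0, 0, 0.085],
  [0.053, -0.0166, -0.006, 0, 0, 0, 0.085],
  [0, 0, 0, 0, 0, 0.108, 0.085],
  [0, 0, 0, 0, 0, 0.108, 0.085],
  [0, 0, 0, 0, 0, 0, 0.085],
])

```text
time: 1.72
tcp_pos: [480.3, -276.6, 289.3]
tool_rot: [0.994, 0.105, -0.0, -0.0]
force: [0.5, 0.3, 0.9]
width: 0.995
finger_force: 0.0
```

```bash
python3 - <<'E'
from h import *
o=env.get_obs();c=env.get_calibration("wrist");a=env.capture("wrist")
print(o["time"],o["tcp_pos"],o["joints"],env.get_calibration("wrist"))
b=cv2.cvtColor(a,cv2.COLOR_RGB2BGR);cv2.imwrite("pics/w1.png",b)
hsv=cv2.cvtColor(a,cv2.COLOR_RGB2HSV)
d=env.outline_of("isolator_grip","wrist");print([(x["confidence"],x["extent"]) for x in d])
m=(((hsv[...,0]<6)|(hsv[...,0]>174))&(hsv[...,1]>150)&(hsv[...,2]>60)).astype(np.uint8)
n,l,s,ce=cv2.connectedComponentsWithStats(m)
for i in range(1,n):
    if s[i,4]>40: 
        r=cv2.minAreaRect(np.argwhere(l==i)[:,::-1].astype(np.float32));box=cv2.boxPoints(r)
        print(s[i],r,p2w(c,box,93)[:,:2].round(1).tolist())
E
```

```text
1.725 [ 480.25533705 -276.63348911  289.25753714] [-6.06598719e-01  3.23855671e-01  1.59733658e+00  1.04787821e-05
  1.22048865e+00  7.53494703e-01] {'fx': 368.72834064313724, 'fy': 368.72834064313724, 'cx': 277.30611638733313, 'cy': 211.56434267182294, 'dist_coeffs': array([0.00569786, 0.        , 0.        , 0.        , 0.        ]), 'world_to_cam': array([[ 2.09729425e-01, -9.77759282e-01,  5.95618450e-04,
        -3.71911219e+02],
       [ 9.34406009e-01,  2.00250689e-01, -2.94593063e-01,
        -3.43582755e+02],
       [ 2.87921829e-01,  6.23413830e-02,  9.55622610e-01,
        -5.34749829e+02],
       [ 0.00000000e+00,  0.00000000e+00,  0.00000000e+00,
         1.00000000e+00]])}
[(0.67, [254.3, 119.8, 306.6, 194.9])]
[  0  34  43  26 812] ((20.96603775024414, 46.68113327026367), (45.51926803588867, 18.920289993286133), 10.619654655456543) [[540.7, -37.7], [554.9, -40.5], [556.2, -74.6], [541.8, -72.2]]
[273 154  15  41 456] ((280.0, 174.0), (40.0, 14.0), 90.0) [[507.4, -267.6], [509.9, -279.4], [475.3, -287.0], [472.7, -274.9]]
```

View pics/w1.png

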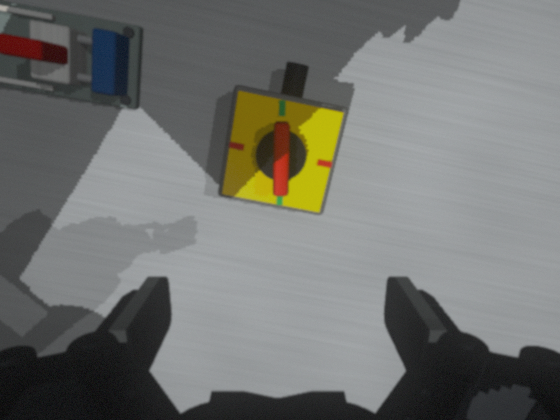

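The wrist view shows the red bar upright in the picture from (281,122) to (281,195), so it is already lined up with the tool.

```bash
python3 -c "
from h import *
c=env.get_calibration('wrist')
p=p2w(c,[(281,122),(281,195)],93);print(p)
q=p.mean(0);print(q,delta([q[0],q[1],87],-78))"
```

```text
[[ 534.78257516 -268.82998023   93.        ]
 [ 473.1786864  -282.23405014   93.        ]]
[ 503.98063078 -275.53201519   93.        ] (array([0.0236, 0.0038, 0.2023]), 0.003, -77.9, np.float64(0.75))
```

Emit:
arm_command([
  [0.0236, 0.0038, 0.05, 0, 0, 0, 0.085],
  [0, 0, 0.051, 0, 0, 0, 0.085],
  [0, 0, 0.051, 0, 0, 0, 0.06],
  [0, 0, 0.05, 0, 0, 0, 0.04],
  [0, 0, 0, 0, 0, 0, 0.0],
  [0, 0, 0, 0, 0, 0, 0.0],
  [0, 0, 0, 0, 0, 0, 0.0],
  [0, 0, 0, 0, 0, 0, 0.0],
], newtons=50)

```text
time: 2.82
tcp_pos: [503.6, -274.9, 87.5]
tool_rot: [0.994, 0.105, -0.001, -0.001]
force: [-2.4, 4.0, -1.8]
width: 0.154
finger_force: 50.0
```

Emit:
arm_command([
  [0, 0, 0, 0, 0, -0.178, 0.0],
  [0, 0, 0, 0, 0, -0.178, 0.0],
  [0, 0, 0, 0, 0, -0.178, 0.0],
  [0, 0, 0, 0, 0, -0.178, 0.0],
  [0, 0, 0, 0, 0, -0.178, 0.0],
  [0, 0, 0, 0, 0, -0.178, 0.0],
  [0, 0, 0, 0, 0, -0.178, 0.0],
  [0, 0, 0, 0, 0, -0.16, 0.0],
  [0, 0, 0, 0, 0, 0, 0.0],
  [0, 0, 0, 0, 0, 0, 0.0],
])

```text
time: 4.08
tcp_pos: [503.9, -275.0, 87.5]
tool_rot: [0.693, 0.721, 0.0, -0.001]
force: [-2.0, 5.6, -0.1]
width: 0.154
finger_force: 51.6
```

```bash
python3 -c "
from h import *
print(delta([400,-100,300],0), env.get_obs()['moment'],env.get_obs()['force'])"
```

```text
(array([ 0.1793, -0.0968, -0.2122]), 0.04, 2.3, np.float64(-0.62)) [ 0.98446951  0.14287799 -0.78576651] [-2.02837498  5.62100084 -0.08923908]
```

Emit:
arm_command([
  [0, 0, 0, 0, 0, 0, 0.05],
  [0, 0, 0, 0, 0, 0, 0.085],
  [0, 0, -0.06, 0, 0, 0, 0.085],
  [0, 0, -0.06, 0, 0, 0, 0.085],
  [0.06, 0.01, -0.06, 0, 0, 0, 0.085],
  [0.06, 0.01, -0.03, 0, 0, 0, 0.085],
  [0.06, 0.01, 0, 0, 0, 0, 0.085],
  [0.02, 0.01, 0, 0, 0, 0, 0.085],
  [0, 0, 0, 0, 0, 0, 0.085],
])

```text
time: 5.2
tcp_pos: [533.0, -93.9, 279.2]
tool_rot: [0.69, 0.723, 0.0, 0.001]
force: [0.1, -0.6, -0.5]
width: 0.997
finger_force: 0.0
```

```bash
python3 - <<'E'
from h import *
o=env.get_obs();c=env.get_calibration("wrist");a=env.capture("wrist")
print(o["time"],o["tcp_pos"],o["joints"])
cv2.imwrite("pics/w2.png",a[:,:,::-1])
b=env.capture("scene");cv2.imwrite("pics/s2.png",b[:,:,::-1])
M=c["world_to_cam"];print(-M[:3,:3].T@M[:3,3],p2w(c,[(280,210)],0),p2w(c,[(280,400)],0))
for t in ["clamp","jaw","mould","plate0","rack"]:
    print(t,[(round(d["confidence"],2),[round(float(x)) for x in d["extent"]]) for d in env.recognise(t,"wrist")])
E
```

```text
5.2 [532.95720363 -93.87188795 279.23813057] [-2.60282880e-01  3.08142683e-01  1.64450354e+00 -2.28131169e-04
  1.18783814e+00 -3.06878013e-01]
[528.51163667 -19.17348482 399.95252123] [[ 537.83575788 -141.01529481    0.        ]] [[ 550.68576111 -408.31810511    0.        ]]
clamp [(0.57, [254, 0, 339, 200])]
jaw [(0.89, [269, 110, 322, 158])]
mould [(0.78, [265, 0, 334, 37]), (0.26, [222, 321, 264, 390])]
plate0 []
rack []
```

View pics/w2.png

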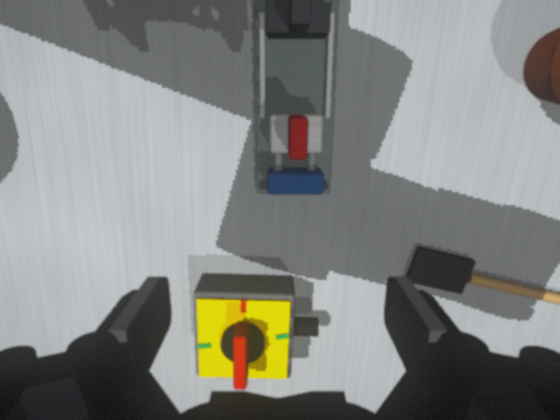

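The picture shows the bar now in line with the red marks, so the isolator is off. The jaw's red fin is at (298,137), the mould at the top edge at (300,18), and the blue block at (295,181).

Emit:
arm_command([
  [0.06, 0.005, 0, 0, 0, 0, 0.085],
  [0.06, 0.005, 0, 0, 0, 0, 0.085],
  [0.05, 0.005, 0, 0, 0, 0, 0.085],
  [0, 0, 0, 0, 0, 0, 0.085],
])

```text
time: 6.05
tcp_pos: [539.8, 77.8, 278.8]
tool_rot: [0.69, 0.724, 0.0, -0.0]
force: [-0.2, -0.6, -0.1]
width: 1.001
finger_force: 0.0
```

```bash
python3 - <<'E'
from h import *
o=env.get_obs();c=env.get_calibration("wrist");a=env.capture("wrist")
print(o["time"],o["tcp_pos"],o["joints"])
cv2.imwrite("pics/w3.png",a[:,:,::-1])
import pickle;pickle.dump(c,open("c3.pkl","wb"))
for t in ["clamp","jaw","mould"]:
    print(t,[(round(d["confidence"],2),[round(float(x)) for x in d["extent"]]) for d in env.recognise(t,"wrist")])
E
```

```text
6.05 [539.76475185  77.8365315  278.77881941] [5.77110371e-02 3.16815590e-01 1.63368384e+00 3.27366507e-04
 1.19105692e+00 9.50321340e-03]
clamp [(0.71, [242, 108, 316, 343]), (0.55, [380, 369, 401, 395])]
jaw [(0.76, [258, 269, 304, 330])]
mould [(0.88, [250, 154, 312, 233])]
```

View pics/w3.png

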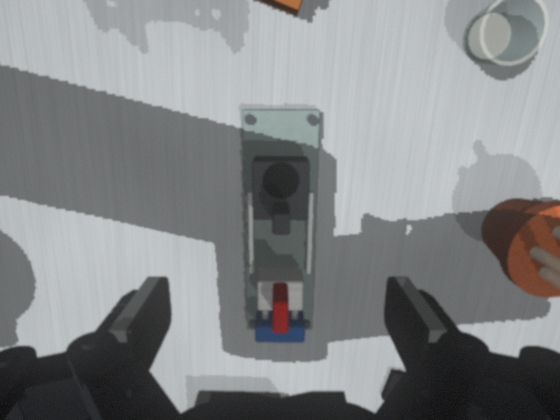

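Emit:
arm_command([
  [0.06, 0, 0, 0, 0, 0, 0.085],
  [0.06, 0, 0, 0, 0, 0, 0.085],
  [0.06, 0, 0, 0, 0, 0, 0.085],
  [0.02, 0, 0, 0, 0, 0.16, 0.085],
  [0, 0, 0, 0, 0, 0.16, 0.085],
  [0, 0, 0, 0, 0, 0, 0.085],
])

```text
time: 7.0
tcp_pos: [531.3, 274.4, 278.8]
tool_rot: [0.797, 0.603, -0.0, 0.0]
force: [0.7, 0.0, 0.7]
width: 0.991
finger_force: 0.0
```

```bash
python3 - <<'E'
from h import *
o=env.get_obs();c=env.get_calibration("wrist");a=env.capture("wrist")
print(o["time"],o["tcp_pos"],o["joints"])
cv2.imwrite("pics/w4.png",a[:,:,::-1])
import pickle;pickle.dump(c,open("c4.pkl","wb"))
for t in ["rack","plate0"]:
    print(t,[(round(d["confidence"],2),[round(float(x)) for x in d["extent"]]) for d in env.recognise(t,"wrist")])
E
```

```text
7.0 [531.29742774 274.40677356 278.76511769] [ 3.98976570e-01  4.14853967e-01  1.49251039e+00 -1.80677015e-04
  1.23437514e+00  6.74212331e-01]
rack [(0.9, [238, 32, 317, 211]), (0.35, [451, 144, 530, 200])]
plate0 [(0.94, [249, 136, 301, 169]), (0.92, [244, 46, 303, 81]), (0.74, [249, 100, 303, 123]), (0.73, [247, 172, 297, 211])]
```

View pics/w4.png

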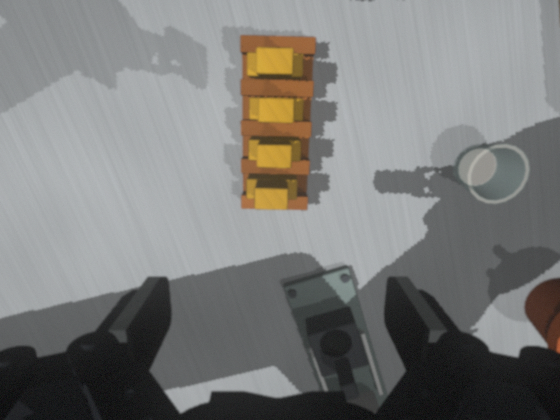

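The w3 picture has the mould's rib edge near (282,233), the fin's front edge near row 284, and the bed's far corners at (241,108) and (321,107). In w4 the rack spans (240,36) to (317,211), with the four tabs at about (275,60), (276,109), (275,155) and (270,197).

```bash
cat > fit.py <<'E'
from h import *
from scipy.optimize import minimize
def hullmask(c,boxes,T,shape=(420,560)):
    m=np.zeros(shape,np.uint8)
    for x0,x1,y0,y1,z0,z1 in boxes:
        P=np.array([[x,y,z,1] for x in(x0,x1) for y in(y0,y1) for z in(z0,z1)])@T.T
        h=cv2.convexHull((w2p(c,P[:,:3])*16).astype(np.int32)); cv2.fillConvexPoly(m,h,1,8,4)
    return m
def fit(c,mask,boxes,x,y,deg,z=0,fixdeg=False):
    mask=mask.astype(np.uint8)
    def f(p):
        T=frame(p[0],p[1],deg if fixdeg else p[2]);T[2,3]=z
        m=hullmask(c,boxes,T);return 1-(m&mask).sum()/max(1,(m|mask).sum())
    p0=np.array([x,y]+([] if fixdeg else [deg]),float)
    sx=np.vstack([p0]+[p0+d for d in np.diag([8,8,4][:len(p0)])])
    r=minimize(f,p0,method="Nelder-Mead",options=dict(initial_simplex=sx,xatol=.05,fatol=1e-5))
    return r.x.round(1),round(1-r.fun,3)
PL=[(-25,25,-10,10,0,40),(-15,15,-10,10,40,76)]
PLv=[(-25,25,-10,10,20,40),(-15,15,-10,10,40,76)]
JAW=[(-25,25,-18,18,0,36),(-8,8,-18,18,36,77)]
MO=[(-28,28,-30,30,0,36),(-8,8,-30,-10,36,77)]
RACK=[(-35,35,-83.5,83.5,0,28)]
E
python3 - <<'E'
from fit import *
import pickle
c4=pickle.load(open("c4.pkl","rb"));c3=pickle.load(open("c3.pkl","rb"))
d=env.outline_of("plate0","wrist");r=env.outline_of("rack","wrist")[0]
full=r["pixels"].copy()
for q in d: full|=q["pixels"]
print("rack",fit(c4,full,RACK,538,313,-16))
print("corners",p2w(c4,[(241,36),(317,38),(307,210),(242,209)],28)[:,:2].round(1).tolist())
for q in d:
    u=q["extent"];x,y,_=p2w(c4,[((u[0]+u[2])/2,(u[1]+u[3])/2)],50)[0]
    print("plate",round(q["confidence"],2),fit(c4,q["pixels"],PLv,x,y,-16,8))
print("bed far corners",p2w(c3,[(241,108),(321,107)],12)[:,:2].round(1).tolist())
print("bed edges",p2w(c3,[(239,240),(318,240)],12)[:,:2].round(1).tolist())
a=cv2.imread("pics/w3.png");hsv=cv2.cvtColor(a,cv2.COLOR_BGR2HSV)
m=((hsv[...,0]<6)|(hsv[...,0]>174))&(hsv[...,1]>130)&(hsv[...,2]>50);m[:260]=0;m[350:]=0
v,u=np.nonzero(m);print("fin px",u.min(),u.max(),v.min(),v.max())
for row in (v.min()+3,v.max()-25): print(row,u[v==row].min(),u[v==row].max())
print("fin front,rib front @89",p2w(c3,[(281,v.min()),(282,233.5)],89)[:,:2].round(1).tolist())
g=cv2.cvtColor(a,cv2.COLOR_BGR2GRAY);print("col282",g[195:275,282].tolist());print("col262",g[195:290,262].tolist());print("row225",g[225,230:325].tolist())
E
```

```text
rack (array([541.4, 318.4, -17.3]), np.float64(0.834))
corners [[533.8, 407.1], [600.5, 386.5], [550.4, 228.8], [484.9, 248.5]]
plate 0.73 (array([556.7, 373.7, -16.2]), np.float64(0.956))
plate 0.59 (array([523.2, 265.9, -17. ]), np.float64(0.939))
plate 0.55 (array([535.6, 301.8, -16.8]), np.float64(0.943))
bed far corners [[499.4, 140.6], [580.1, 145.4]]
bed edges [[499.7, -2.7], [588.6, 1.5]]
fin px 273 288 285 332Traceback (most recent call last):
  File "<stdin>", line 17, in <module>
    return umr_minimum(a, axis, None, out, keepdims, initial, where)
ValueError: zero-size array to reduction operation minimum which has no identity
```

```bash
python3 - <<'E'
from fit import *
import pickle
c3=pickle.load(open("c3.pkl","rb"))
a=cv2.imread("pics/w3.png");hsv=cv2.cvtColor(a,cv2.COLOR_BGR2HSV)
m=((hsv[...,0]<6)|(hsv[...,0]>174))&(hsv[...,1]>130)&(hsv[...,2]>50);m[:260]=0;m[350:]=0
v,u=np.nonzero(m)
print("fin front,rib front @89",p2w(c3,[(281,284),(282,233.5)],89)[:,:2].round(1).tolist())
g=cv2.cvtColor(a,cv2.COLOR_BGR2GRAY);print("col281",g[195:290,281].tolist());print("col264",g[195:290,264].tolist());print("row225",g[225,230:325].tolist())
b=cv2.resize(a[95:350,225:335],None,fx=2.35,fy=2.35,interpolation=cv2.INTER_CUBIC)
b=cv2.convertScaleAbs(b,alpha=1.8)
cv2.imwrite("pics/w3c.png",b)
E
```

```text
fin front,rib front @89 [[546.9, -14.3], [545.3, 36.2]]
col281 [33, 32, 40, 42, 46, 51, 50, 46, 41, 40, 42, 42, 42, 39, 40, 41, 42, 44, 46, 50, 61, 61, 61, 61, 58, 63, 63, 61, 61, 63, 58, 63, 61, 62, 62, 59, 60, 63, 60, 71, 83, 90, 92, 91, 92, 92, 91, 90, 91, 90, 92, 90, 92, 93, 91, 92, 92, 90, 87, 79, 71, 69, 71, 72, 70, 72, 71, 71, 70, 71, 69, 72, 72, 72, 75, 73, 76, 74, 75, 76, 75, 77, 77, 76, 76, 81, 82, 73, 56, 47, 43, 45, 45, 46, 46]
col264 [47, 50, 47, 49, 50, 49, 49, 49, 49, 53, 54, 55, 55, 57, 58, 59, 60, 60, 59, 58, 61, 61, 60, 61, 69, 82, 89, 89, 89, 91, 89, 89, 88, 91, 92, 92, 91, 88, 91, 92, 94, 91, 91, 89, 80, 73, 70, 72, 71, 68, 71, 71, 71, 72, 72, 69, 70, 70, 71, 71, 71, 71, 70, 69, 71, 72, 73, 70, 72, 70, 74, 72, 71, 75, 75, 76, 77, 77, 77, 77, 77, 74, 78, 76, 76, 83, 92, 102, 105, 106, 105, 106, 104, 105, 102]
row225 [112, 112, 111, 113, 113, 111, 113, 108, 110, 113, 111, 112, 105, 89, 80, 76, 77, 83, 105, 132, 145, 143, 130, 103, 91, 90, 94, 93, 92, 93, 92, 91, 90, 89, 89, 92, 91, 92, 90, 90, 88, 83, 67, 58, 59, 60, 60, 64, 63, 63, 62, 58, 62, 62, 60, 62, 62, 62, 63, 69, 79, 89, 91, 91, 94, 93, 92, 90, 92, 91, 92, 90, 94, 90, 86, 79, 77, 93, 120, 142, 148, 142, 121, 103, 96, 93, 100, 108, 112, 116, 116, 118, 115, 114, 116]
```

View pics/w3c.png

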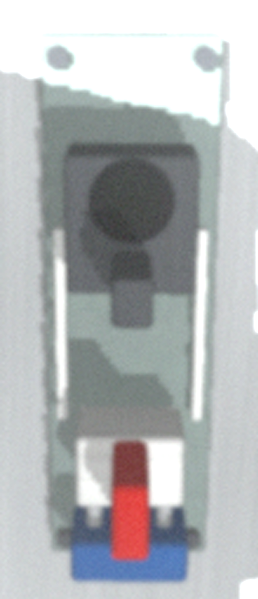

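The crop shows the mould's block edge at row 219.5, its rib's top edge at row 234 and the jaw block's top front edge at row 281. The fin's top front edge is near row 302 and the rails are at columns 250 and 310.

```bash
python3 - <<'E'
from fit import *
import pickle
c3=pickle.load(open("c3.pkl","rb"))
for n,uv,z in [("rib front",(280.7,234.2),89),("mould front L",(264,219.5),48),("jaw front",(264,281),48),("fin front",(281,302),89),("jaw base",(281,269),12),
 ("rib L",(271.8,225),89),("rib R",(289.5,225),89),("fin L",(273.2,310),89),("fin R",(288.5,310),89),
 ("rail tops L far",(248.5,193),20),("railR far",(313,193),20),("railL near",(249.5,272),20),("rail R near",(309.5,272),20),("mould far L",(253,157),48),("mould far R",(309,157),48),
 ("bed L",(242.5,225),12),("bed far L",(241.5,110),12),("bed far R",(320.5,112),12)]:
    print(n,p2w(c3,[uv],z)[0,:2].round(1))
E
```

```text
rib front [544.1  35.4]
mould front L [527.7  34.9]
jaw front [530.3 -33.7]
fin front [547.9 -33.4]
jaw base [548.8 -36.4]
rib L [535.8  43.8]
rib R [551.5  44.6]
fin L [540.8 -42.5]
fin R [555.5 -41.8]
rail tops L far [509.6  54.4]
railR far [578.   57.6]
railL near [513.  -37.9]
rail R near [581.  -34.7]
mould far L [515.   97.2]
mould far R [568.3  99.8]
bed L [503.3  15.3]
bed far L [499.9 138.7]
bed far R [580.  140.5]
```

```bash
python3 -c "
from h import *
print(delta([523.8,265.6,73],-16.9))"
```

```text
(array([-0.0108, -0.0045,  0.2059]), 0.021, -15.7, np.float64(0.67))
```

Emit:
arm_command([
  [-0.0108, -0.0045, 0.05, 0, 0, 0.021, 0.085],
  [0, 0, 0.055, 0, 0, 0, 0.085],
  [0, 0, 0.055, 0, 0, 0, 0.085],
  [0, 0, 0.045, 0, 0, 0, 0.06],
  [0, 0, 0, 0, 0, 0, 0.0],
  [0, 0, 0, 0, 0, 0, 0.0],
  [0, 0, 0, 0, 0, 0, 0.0],
], newtons=40)

```text
time: 8.12
tcp_pos: [524.6, 266.6, 75.9]
tool_rot: [0.804, 0.595, 0.001, 0.0]
force: [0.6, -0.3, -0.7]
width: 0.345
finger_force: 46.1
```

```bash
python3 - <<'E'
from fit import *
o=env.get_obs();print(o['time'],o['tcp_pos'],o['width'],o['finger_force'],o['force'])
T=frame(546,11,2.5)
def cl(y,z): return (T@[0,y,z,1])[:3]
print(delta([o['tcp_pos'][0],o['tcp_pos'][1],170],-16.9),cl(9.5,0),delta(cl(9.5,170),2.5))
E
```

```text
8.125 [524.5521398  266.58536195  75.86354114] 0.3447411254243087 46.07476472854614 [ 0.5649291  -0.31988379 -0.717145  ]
(array([ 0.0002,  0.0002, -0.0941]), -0.001, -16.9, np.float64(0.69)) [545.58561582  20.49095811   0.        ] (array([-0.2291,  0.0921, -0.0944]), -0.339, -16.9, np.float64(0.69))
```

Emit:
arm_command([
  [0, 0, -0.02, 0, 0, 0, 0.0],
  [0, 0, -0.035, 0, 0, 0, 0.0],
  [-0.01, 0.004, -0.035, 0, 0, 0, 0.0],
  [-0.05, 0.02, -0.0044, 0, 0, 0, 0.0],
  [-0.05, 0.02, 0, 0, 0, 0, 0.0],
  [-0.05, 0.02, 0, 0, 0, 0, 0.0],
  [-0.05, 0.02, 0, 0, 0, 0, 0.0],
  [-0.0191, 0.0081, 0, 0, 0, -0.113, 0.0],
  [0, 0, 0, 0, 0, -0.113, 0.0],
  [0, 0, 0, 0, 0, -0.113, 0.0],
  [0, 0, 0, 0, 0, 0, 0.0],
  [0, 0, 0, 0, 0, 0, 0.0],
])

```text
time: 9.62
tcp_pos: [545.0, 20.3, 169.2]
tool_rot: [0.693, 0.721, 0.0, 0.0]
force: [-0.3, 0.4, -1.6]
width: 0.346
finger_force: 46.1
```

```bash
python3 - <<'E'
from fit import *
o=env.get_obs();c=env.get_calibration("wrist");a=env.capture("wrist");cv2.imwrite("pics/w5.png",a[:,:,::-1])
b=env.capture("scene");s=env.get_calibration("scene")
b=cv2.resize(b[130:290,160:340],None,fx=3.3,fy=3.3,interpolation=cv2.INTER_CUBIC)
b=cv2.convertScaleAbs(b,alpha=1.6)
e=cv2.resize(a,(0,0),fx=.0+0.5,fy=.5)
cv2.imwrite("pics/s5.png",b[:,:,::-1])
T=frame(546,11,2.5)
print(o['time'],o['tcp_pos'],o['width'],delta((T@[0,9.5,170,1])[:3],2.5))
E
```

```text
9.625 [545.03481369  20.29003822 169.16636291] 0.34561760564080013 (array([ 0.0001,  0.0007, -0.0013]), -0.002, 2.4, np.float64(-0.09))
```

View pics/s5.png

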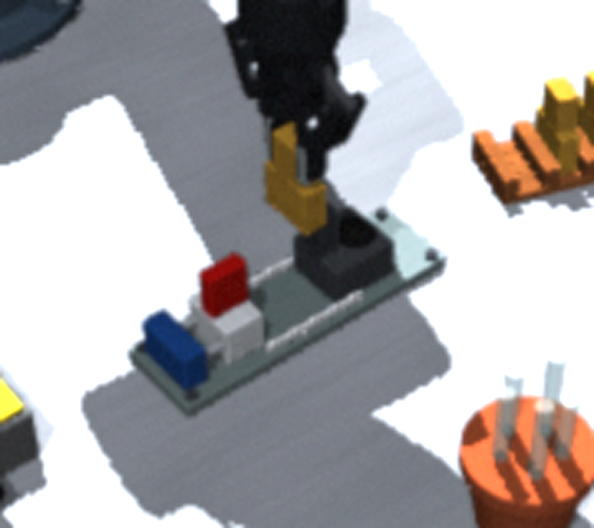

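The scene crop shows the plate held upright above the gap, just on the jaw side of the mould.

Emit:
arm_command([
  [-0.006, 0.0007, 0.04, 0, 0, 0, 0.0],
  [0, 0, 0.035, 0, 0, 0, 0.0],
  [0, 0, 0.012, 0, 0, 0, 0.0],
  [0, 0, 0, 0, 0, 0, 0.0],
  [0, 0, 0, 0, 0, 0, 0.0],
])

```text
time: 10.35
tcp_pos: [546.4, 14.3, 82.1]
tool_rot: [0.692, 0.722, 0.001, 0.001]
force: [0.7, -0.9, -1.7]
width: 0.342
finger_force: 46.7
```

Emit:
arm_command([
  [0.003, 0, 0, 0, 0, 0, 0.0],
  [0.003, 0, 0, 0, 0, 0, 0.0],
  [0.002, 0, 0, 0, 0, 0, 0.0],
  [0, 0, 0, 0, 0, 0, 0.0],
])

```text
time: 10.85
tcp_pos: [545.5, 22.4, 81.3]
tool_rot: [0.692, 0.722, 0.0, 0.0]
force: [-0.4, -0.4, -1.6]
width: 0.346
finger_force: 46.7
```

Emit:
arm_command([
  [0.0015, 0, 0, 0, 0, 0, 0.0],
  [0.0015, 0, 0, 0, 0, 0, 0.0],
  [0.001, 0, 0, 0, 0, 0, 0.0],
  [0, 0, 0, 0, 0, 0, 0.0],
])

```text
time: 11.35
tcp_pos: [545.3, 26.3, 81.2]
tool_rot: [0.692, 0.722, 0.0, -0.0]
force: [-0.5, 0.3, -1.8]
width: 0.344
finger_force: 46.7
```

Emit:
arm_command([
  [0.001, 0, 0, 0, 0, 0, 0.0],
  [0.001, 0, 0, 0, 0, 0, 0.0],
  [0, 0, 0, 0, 0, 0, 0.0],
])

```text
time: 11.72
tcp_pos: [545.3, 26.8, 81.2]
tool_rot: [0.692, 0.722, -0.001, 0.001]
force: [-0.4, -12.7, -1.7]
width: 0.347
finger_force: 46.6
```

Emit:
arm_command([
  [-0.002, 0, 0, 0, 0, 0, 0.0],
  [0, 0, 0.0015, 0, 0, 0, 0.0],
  [0, 0, 0, 0, 0, 0, 0.0],
])

```text
time: 12.1
tcp_pos: [545.2, 26.4, 79.6]
tool_rot: [0.692, 0.722, -0.0, -0.0]
force: [0.6, 1.3, -2.0]
width: 0.339
finger_force: 46.6
```

Emit:
arm_command([
  [0, 0, 0.001, 0, 0, 0, 0.0],
  [0, 0, 0, 0, 0, 0, 0.0],
])

```text
time: 12.35
tcp_pos: [545.3, 26.4, 79.4]
tool_rot: [0.692, 0.722, -0.0, -0.0]
force: [-4.3, 1.0, 8.2]
width: 0.34
finger_force: 47.9
```

Emit:
arm_command([
  [0, 0, 0, 0, 0, 0, 0.06],
  [0, 0, 0, 0, 0, 0, 0.08],
  [0, 0, -0.02, 0, 0, 0, 0.08],
  [0, 0, -0.04, 0, 0, 0, 0.085],
  [0.05, 0, 0, 0, 0, 0, 0.085],
  [0.06, 0, 0, 0, 0, 0, 0.085],
  [0.06, 0, 0, 0, 0, 0, 0.085],
  [0.06, 0, 0, 0, 0, 0, 0.085],
  [0.0457, 0.0019, 0, 0, 0, 0.112, 0.085],
  [0, 0, 0, 0, 0, 0.112, 0.085],
  [0, 0, 0, 0, 0, 0.113, 0.085],
  [0, 0, 0, 0, 0, 0, 0.085],
])

```text
time: 13.85
tcp_pos: [535.3, 301.9, 138.6]
tool_rot: [0.803, 0.596, -0.0, -0.0]
force: [0.3, -0.4, -0.3]
width: 0.993
finger_force: 0.0
```

```bash
python3 - <<'E'
from fit import *
o=env.get_obs();print(o['time'],o['tcp_pos'],delta([535.9,302.2,74.5],-16.9))
b=env.capture("scene");cv2.imwrite("pics/s6.png",b[:,:,::-1])
b=cv2.resize(b[130:290,160:340],None,fx=3.3,fy=3.3,interpolation=cv2.INTER_CUBIC)
cv2.imwrite("pics/s6c.png",cv2.convertScaleAbs(b,alpha=1.6)[:,:,::-1])
E
```

```text
13.85 [535.267284   301.86351356 138.5560436 ] (array([0.0005, 0.0005, 0.0641]), 0.002, -16.8, np.float64(0.73))
```

View pics/s6c.png

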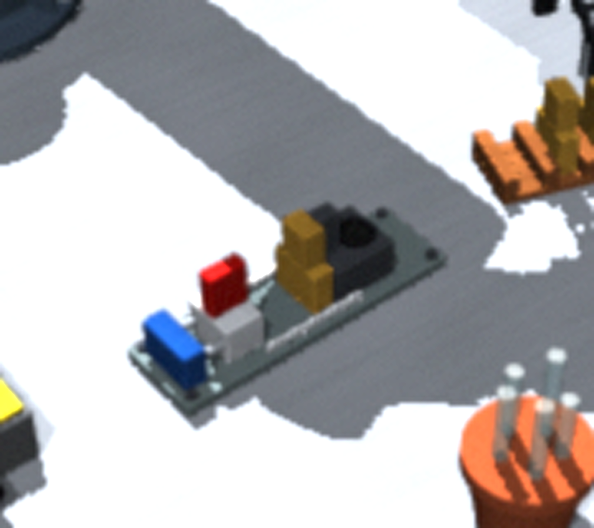

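The crop shows plate one standing upright against the mould. I'll fetch the next one.

Emit:
arm_command([
  [0.0005, 0.0005, 0.034, 0, 0, 0, 0.085],
  [0, 0, 0.029, 0, 0, 0, 0.06],
  [0, 0, 0, 0, 0, 0, 0.0],
  [0, 0, 0, 0, 0, 0, 0.0],
  [0, 0, 0, 0, 0, 0, 0.0],
  [0, 0, 0, 0, 0, 0, 0.0],
])

```text
time: 14.65
tcp_pos: [536.6, 302.4, 77.0]
tool_rot: [0.803, 0.596, 0.001, 0.0]
force: [-1.8, 0.1, 5.6]
width: 0.344
finger_force: 44.2
```

```bash
python3 - <<'E'
from fit import *
o=env.get_obs();print(o['time'],o['tcp_pos'],o['width'],delta([546.5,1.5,170],2.4))
E
```

```text
14.65 [536.57997277 302.39242636  77.00092461] 0.3444883485292836 (array([-0.285 ,  0.0967, -0.0932]), -0.336, -16.8, np.float64(0.73))
```

Emit:
arm_command([
  [0, 0, -0.02, 0, 0, 0, 0.0],
  [0, 0, -0.035, 0, 0, 0, 0.0],
  [-0.01, 0.004, -0.037, 0, 0, 0, 0.0],
  [-0.055, 0.019, 0, 0, 0, 0, 0.0],
  [-0.055, 0.019, 0, 0, 0, 0, 0.0],
  [-0.055, 0.019, 0, 0, 0, 0, 0.0],
  [-0.055, 0.019, 0, 0, 0, 0, 0.0],
  [-0.055, 0.0167, 0, 0, 0, -0.112, 0.0],
  [0, 0, 0, 0, 0, -0.112, 0.0],
  [0, 0, 0, 0, 0, -0.112, 0.0],
  [0, 0, 0, 0, 0, 0, 0.0],
  [0, 0, 0, 0, 0, 0, 0.0],
])

```text
time: 16.15
tcp_pos: [546.0, 1.5, 168.3]
tool_rot: [0.693, 0.721, 0.0, 0.0]
force: [0.3, 0.2, -2.1]
width: 0.342
finger_force: 43.2
```

```bash
python3 - <<'E'
from fit import *
o=env.get_obs();print(o['time'],o['tcp_pos'],o['width'],o['force'],delta([546.2,1,81.5],2.4))
E
```

```text
16.15 [545.96711094   1.46086069 168.3061395 ] 0.34188063901903465 [ 0.2713272   0.18086699 -2.1376536 ] (array([-0.0005,  0.0002,  0.0868]), -0.002, 2.3, np.float64(-0.12))
```

Emit:
arm_command([
  [-0.0005, 0, 0.04, 0, 0, 0, 0.0],
  [0, 0, 0.035, 0, 0, 0, 0.0],
  [0, 0, 0.011, 0, 0, 0, 0.0],
  [0, 0, 0, 0, 0, 0, 0.0],
  [0, 0, 0, 0, 0, 0, 0.0],
])

```text
time: 16.77
tcp_pos: [546.5, 0.9, 82.6]
tool_rot: [0.692, 0.722, 0.0, 0.001]
force: [-0.0, -0.2, -0.9]
width: 0.345
finger_force: 44.0
```

Emit:
arm_command([
  [0.0015, 0, 0, 0, 0, 0, 0.0],
  [0.0015, 0, 0, 0, 0, 0, 0.0],
  [0.001, 0, 0, 0, 0, 0, 0.0],
  [0, 0, 0, 0, 0, 0, 0.0],
])

```text
time: 17.27
tcp_pos: [545.9, 4.8, 81.8]
tool_rot: [0.692, 0.722, 0.0, 0.0]
force: [0.4, -0.8, -2.1]
width: 0.346
finger_force: 44.2
```

Emit:
arm_command([
  [0.001, 0, 0, 0, 0, 0, 0.0],
  [0.001, 0, 0, 0, 0, 0, 0.0],
  [0, 0, 0, 0, 0, 0, 0.0],
])

```text
time: 17.65
tcp_pos: [545.8, 6.5, 81.8]
tool_rot: [0.692, 0.722, -0.0, 0.0]
force: [1.8, -4.5, -0.6]
width: 0.344
finger_force: 45.3
```

Emit:
arm_command([
  [-0.0008, 0, 0.001, 0, 0, 0, 0.0],
  [0, 0, 0.0007, 0, 0, 0, 0.0],
  [0, 0, 0, 0, 0, 0, 0.0],
])

```text
time: 18.02
tcp_pos: [545.9, 6.1, 80.4]
tool_rot: [0.692, 0.722, 0.0, 0.0]
force: [-2.1, -0.1, 7.0]
width: 0.343
finger_force: 46.6
```

Emit:
arm_command([
  [0, 0, 0, 0, 0, 0, 0.06],
  [0, 0, 0, 0, 0, 0, 0.08],
  [0, 0, -0.02, 0, 0, 0, 0.08],
  [0, 0, -0.04, 0, 0, 0, 0.085],
  [0.05, 0.0024, 0, 0, 0, 0, 0.085],
  [0.06, 0.0024, 0, 0, 0, 0, 0.085],
  [0.06, 0.0024, 0, 0, 0, 0, 0.085],
  [0.06, 0.0024, 0, 0, 0, 0, 0.085],
  [0.06, 0.0024, 0, 0, 0, 0, 0.085],
  [0.0422, 0.0022, 0, 0, 0, 0.112, 0.085],
  [0, 0, 0, 0, 0, 0.112, 0.085],
  [0, 0, 0, 0, 0, 0.112, 0.085],
  [0, 0, 0, 0, 0, 0, 0.085],
])

```text
time: 19.65
tcp_pos: [545.8, 338.6, 139.7]
tool_rot: [0.803, 0.596, -0.0, -0.0]
force: [0.3, -0.1, -0.5]
width: 0.994
finger_force: 0.0
```

```bash
python3 - <<'E'
from fit import *
o=env.get_obs();print(o['time'],o['tcp_pos'],delta([547,338.4,74.5],-16.9))
b=env.capture("scene")
b=cv2.resize(b[130:290,160:340],None,fx=3.3,fy=3.3,interpolation=cv2.INTER_CUBIC)
cv2.imwrite("pics/s7c.png",cv2.convertScaleAbs(b,alpha=1.6)[:,:,::-1])
E
```

```text
19.65 [545.76197418 338.59806341 139.68450177] (array([0.0002, 0.0013, 0.0652]), 0.002, -16.8, np.float64(0.78))
```

View pics/s7c.png

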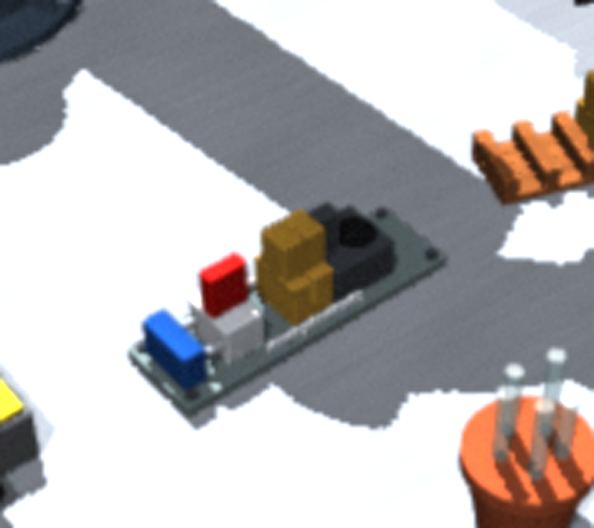

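The crop shows two plates standing close together, with room for about one and a half more before the jaw. The third plate is needed.

Emit:
arm_command([
  [0.0002, 0.0013, 0.035, 0, 0, 0, 0.085],
  [0, 0, 0.029, 0, 0, 0, 0.06],
  [0, 0, 0, 0, 0, 0, 0.0],
  [0, 0, 0, 0, 0, 0, 0.0],
  [0, 0, 0, 0, 0, 0, 0.0],
  [0, 0, 0, 0, 0, 0, 0.0],
])

```text
time: 20.45
tcp_pos: [547.9, 338.6, 77.4]
tool_rot: [0.803, 0.596, 0.001, 0.0]
force: [-0.4, -0.4, 4.3]
width: 0.345
finger_force: 40.9
```

```bash
python3 - <<'E'
from fit import *
o=env.get_obs();print(o['time'],o['tcp_pos'],o['width'],delta([547,-18,170],2.4))
E
```

```text
20.45 [547.93020342 338.628022    77.42782776] 0.3454115229936101 (array([-0.3415,  0.1025, -0.0929]), -0.336, -16.8, np.float64(0.78))
```

Emit:
arm_command([
  [0, 0, -0.02, 0, 0, 0, 0.0],
  [0, 0, -0.035, 0, 0, 0, 0.0],
  [-0.0115, 0.0025, -0.038, 0, 0, 0, 0.0],
  [-0.055, 0.017, 0, 0, 0, 0, 0.0],
  [-0.055, 0.017, 0, 0, 0, 0, 0.0],
  [-0.055, 0.017, 0, 0, 0, 0, 0.0],
  [-0.055, 0.017, 0, 0, 0, 0, 0.0],
  [-0.055, 0.016, 0, 0, 0, 0, 0.0],
  [-0.055, 0.016, 0, 0, 0, -0.112, 0.0],
  [0, 0, 0, 0, 0, -0.112, 0.0],
  [0, 0, 0, 0, 0, -0.112, 0.0],
  [0, 0, 0, 0, 0, 0, 0.0],
  [0, 0, 0, 0, 0, 0, 0.0],
])

```text
time: 22.08
tcp_pos: [546.5, -18.1, 169.6]
tool_rot: [0.693, 0.721, 0.0, 0.0]
force: [-0.2, -0.3, -1.0]
width: 0.341
finger_force: 40.0
```

```bash
python3 - <<'E'
from fit import *
o=env.get_obs();print(o['time'],o['tcp_pos'],o['width'],o['force'],delta([547,-18,82],2.4))
E
```

```text
22.075 [546.48003026 -18.08481578 169.59591137] 0.3409963989594794 [-0.21321902 -0.26543554 -1.03051535] (array([0.0001, 0.0005, 0.0876]), -0.002, 2.3, np.float64(-0.16))
```

Lower in two parts, with a force check before the plate enters the gap fully.

Emit:
arm_command([
  [0, 0, 0.02, 0, 0, 0, 0.0],
  [0, 0, 0.01, 0, 0, 0, 0.0],
  [0, 0, 0, 0, 0, 0, 0.0],
])

```text
time: 22.45
tcp_pos: [546.1, -18.1, 138.6]
tool_rot: [0.692, 0.722, -0.0, -0.001]
force: [-0.7, 1.3, -1.7]
width: 0.344
finger_force: 40.0
```

Emit:
arm_command([
  [0, 0, 0.015, 0, 0, 0, 0.0],
  [0, 0, 0.015, 0, 0, 0, 0.0],
  [0, 0, 0.015, 0, 0, 0, 0.0],
  [0, 0, 0.011, 0, 0, 0, 0.0],
  [0, 0, 0, 0, 0, 0, 0.0],
  [0, 0, 0, 0, 0, 0, 0.0],
])

```text
time: 23.2
tcp_pos: [546.4, -18.2, 82.9]
tool_rot: [0.692, 0.722, -0.0, -0.0]
force: [-0.4, -0.6, -2.4]
width: 0.342
finger_force: 40.4
```

Emit:
arm_command([
  [0.0015, 0, 0, 0, 0, 0, 0.0],
  [0.0015, 0, 0.0005, 0, 0, 0, 0.0],
  [0.001, 0, 0.0005, 0, 0, 0, 0.0],
  [0, 0, 0, 0, 0, 0, 0.0],
])

```text
time: 23.7
tcp_pos: [546.7, -14.7, 82.5]
tool_rot: [0.692, 0.722, 0.0, 0.001]
force: [0.1, -6.2, 1.7]
width: 0.342
finger_force: 43.6
```

Emit:
arm_command([
  [0, 0, 0.001, 0, 0, 0, 0.0],
  [0, 0, 0, 0, 0, 0, 0.0],
])

```text
time: 23.95
tcp_pos: [546.7, -14.3, 81.3]
tool_rot: [0.692, 0.722, 0.0, 0.0]
force: [0.7, -2.3, 0.7]
width: 0.347
finger_force: 41.5
```

Emit:
arm_command([
  [0, 0, 0.001, 0, 0, 0, 0.0],
  [0, 0, 0, 0, 0, 0, 0.0],
])

```text
time: 24.2
tcp_pos: [546.8, -14.3, 81.1]
tool_rot: [0.692, 0.722, 0.0, 0.001]
force: [-2.9, -2.9, 11.8]
width: 0.342
finger_force: 43.0
```

Emit:
arm_command([
  [0, 0, 0, 0, 0, 0, 0.06],
  [0, 0, 0, 0, 0, 0, 0.08],
  [0, 0, -0.02, 0, 0, 0, 0.08],
  [0, 0, -0.05, 0, 0, 0, 0.085],
  [-0.0387, 0, -0.03, 0, 0, 0, 0.085],
  [0, 0, 0, 0, 0, 0, 0.085],
])

```text
time: 24.95
tcp_pos: [548.9, -54.5, 182.0]
tool_rot: [0.693, 0.721, 0.001, 0.002]
force: [0.5, 0.6, -0.8]
width: 0.995
finger_force: 0.0
```

```bash
python3 - <<'E'
from fit import *
o=env.get_obs();print(o['time'],o['tcp_pos'],delta([548.4,-53,76],2.4))
b=env.capture("scene")
b=cv2.resize(b[130:290,160:340],None,fx=2.2,fy=2.2,interpolation=cv2.INTER_CUBIC)
w=env.capture("wrist");c=env.get_calibration("wrist")
w=cv2.resize(w[150:410,190:380],None,fx=352/260,fy=352/260,interpolation=cv2.INTER_CUBIC)
h=min(len(b),len(w))
cv2.imwrite("pics/s8c.png",cv2.convertScaleAbs(np.hstack([b[:h],w[:h]]),alpha=1.6)[:,:,::-1])
for t in ["jaw","plate0","mould"]:
    print(t,[(round(d["confidence"],2),[round(float(x)) for x in d["extent"]]) for d in env.recognise(t,"wrist")])
print(w2p(c,[(548.4,-35,89),(548.4,-71,89)]))
E
```

```text
24.95 [548.8566941  -54.46768205 182.02403565] (array([ 0.0016, -0.0008,  0.106 ]), -0.002, 2.3, np.float64(-0.22))
jaw [(0.73, [242, 168, 315, 248])]
plate0 [(0.87, [242, 107, 315, 147]), (0.82, [238, 69, 317, 111]), (0.73, [241, 139, 314, 181])]
mould [(0.94, [234, 0, 325, 77])]
[[281.50780467 198.30069927]
 [278.971254   254.19150047]]
```

View pics/s8c.png

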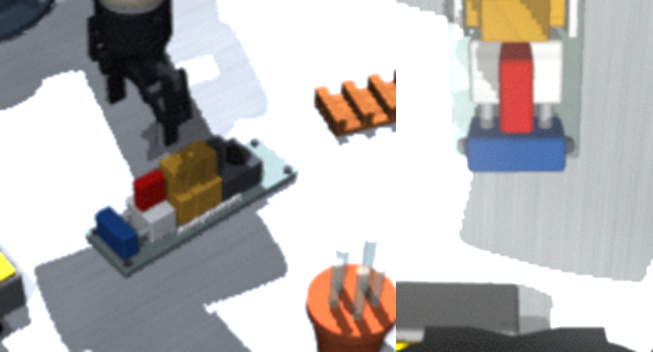

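Three plates stand upright side by side, and the red fin is just behind them with a small gap left. Next I grip the fin.

Emit:
arm_command([
  [0.0016, -0.0008, 0.05, 0, 0, 0, 0.085],
  [0, 0, 0.04, 0, 0, 0, 0.085],
  [0, 0, 0.014, 0, 0, 0, 0.05],
  [0, 0, 0, 0, 0, 0, 0.0],
  [0, 0, 0, 0, 0, 0, 0.0],
  [0, 0, 0, 0, 0, 0, 0.0],
  [0, 0, 0, 0, 0, 0, 0.0],
], newtons=80)

```text
time: 26.08
tcp_pos: [548.6, -51.4, 77.6]
tool_rot: [0.692, 0.722, 0.001, 0.002]
force: [4.3, 1.3, 5.1]
width: 0.174
finger_force: 79.3
```

Emit:
arm_command([
  [0.003, 0, 0, 0, 0, 0, 0.0],
  [0.003, 0, 0, 0, 0, 0, 0.0],
  [0.002, 0, 0, 0, 0, 0, 0.0],
  [0, 0, 0, 0, 0, 0, 0.0],
])

```text
time: 26.58
tcp_pos: [548.2, -43.6, 77.6]
tool_rot: [0.692, 0.722, 0.001, 0.002]
force: [3.4, -1.4, 7.2]
width: 0.172
finger_force: 79.5
```

Emit:
arm_command([
  [0.0015, 0, 0, 0, 0, 0, 0.0],
  [0.0015, 0, 0, 0, 0, 0, 0.0],
  [0, 0, 0, 0, 0, 0, 0.0],
])

```text
time: 26.95
tcp_pos: [548.2, -43.0, 77.7]
tool_rot: [0.692, 0.722, 0.0, 0.003]
force: [3.8, -21.3, 5.2]
width: 0.178
finger_force: 79.1
```

Emit:
arm_command([
  [0.0006, 0, 0, 0, 0, 0, 0.0],
  [0, 0, 0, 0, 0, 0, 0.0],
  [0, 0, 0, 0, 0, 0, 0.0],
  [0, 0, 0, 0, 0, 0, 0.0],
  [0, 0, 0, 0, 0, 0, 0.0],
  [0, 0, 0, 0, 0, 0, 0.0],
])

```text
time: 27.7
tcp_pos: [548.2, -43.0, 77.6]
tool_rot: [0.692, 0.722, -0.0, 0.003]
force: [3.6, -27.2, 4.2]
width: 0.176
finger_force: 79.1
```

```bash
python3 - <<'E'
from fit import *
b=env.capture("scene")
b=cv2.resize(b[130:290,100:370],None,fx=2.9,fy=2.9,interpolation=cv2.INTER_CUBIC)
cv2.imwrite("pics/s9c.png",cv2.convertScaleAbs(b,alpha=1.6)[:,:,::-1])
o=env.get_obs();print(o['time'],o['force'],o['tcp_pos'],o['finger_force'])
E
```

```text
27.75 [  3.01846824 -26.5002772    4.69405082] [548.20614108 -42.98599801  77.63844035] 79.13267254829407
```

View pics/s9c.png

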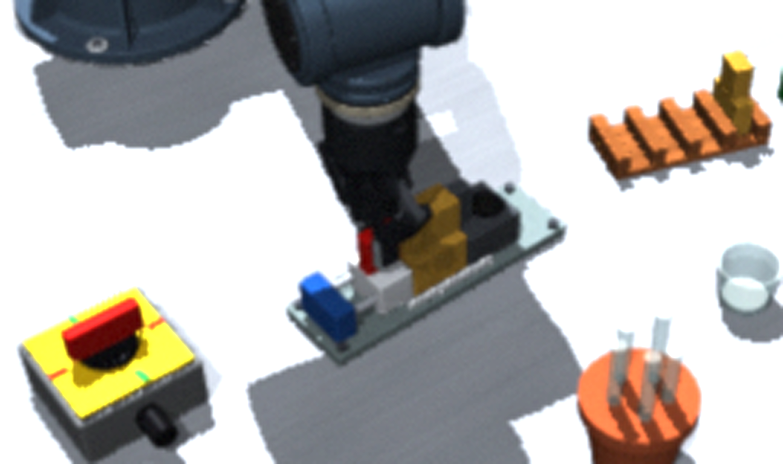

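The jaw is pressed on the upright stack with a steady push of about 26 N. The bar is in line with the red marks and the fourth plate is still in the rack.

```bash
python3 -c "
from station import env
print(env.job_done())"
```

```text
the job is handed in; nothing more can be done
None
```

The job is handed in, with no verdict returned: the isolator is off, three plates stand upright in the gap with the jaw held against them at about 26 N, the fourth plate is still in the rack, and the pot, jar and paddle were not touched.

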